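Set the feeder's gain lever to the third click

ROBOT

A 6-joint arm with a two-finger parallel gripper is mounted at the origin on a cart in front of the work surface, level with it; the furniture and walls round the work are solid. World frame = base frame: x ahead of the robot, y to its left, z up, the work surface at z = 0. Lengths are in m, angles in degrees, forces in N, time in s.
With the tool pointing down it reaches from about 0.4 to 0.825 m from the base axis. Payload 7 kg.
Tool frame: the origin (TCP) lies at the very end of the fingers, on their centre line; the grasp point (between the pads) lies hold_point_z behind it (hold_point_z is the distance from the TCP to the grasp point, in m); z points along the fingers, y is the direction in which the jaws open and shut (so a half turn about z gives the same grasp; the last joint's range is limited). The gripper opens to 88 mm and grips with 3 to 60 N. Pads are 19 mm wide; open, the fingers measure 130 mm over their backs; the gripper's body (78 mm by 193 mm) begins 47 mm behind the grasp point.
Start: joints at [92.309, 20.546, 0.682, 0, -70.136, -16.507], TCP at [0.166, 0.654, 0.227] pointing down, gripper open.
Joint ranges: [-176.03, 176.03], [-82.01, 121.73], [-58.28, 71.71], [-173.87, 95.51], [-174.79, -0.11], [-173.66, 173.66]. Speed limits (degrees/s): [136.94, 136.94, 172.46, 180, 180, 180].

INTERFACE

Orientations are given as [roll, pitch, yaw] about the fixed x, y, z axes, in that order (R = Rz(yaw) Ry(pitch) Rx(roll)).
In Python, from plant import get_obs, snapshot, close_job, hold_point_z gives the robot as it stands. The module is installed in compiled form; this text tells all that it offers.
- The arm moves only by the tool jog_arm, never from a script. Its argument "commands" is a list of rows, each a list of 4 numbers: the shift along the world's x, y, z in mm, then the turn about the world's z in degrees. In form: [[x, y, z, turn], ...]. A call has exactly 10 rows; each row shifts and turns the commanded pose from where the row before left it; what a row does not reach is not made up. A row lasts 1/12 s, in which the tool goes at most 41.7 mm and 7.16 degrees, less where a joint would pass 70% of its speed; a pose out of reach is approached as far as the arm can. A call is refused whole if a number of a shift passes 41.7 or a number of a turn 7.16, either way. A call with a gripper value outside its range is refused whole. "fingers" is the finger opening in mm, from 0 to 87.6, set as the call begins (left out, the last holds). The fingers move at their own pace and stop on an object; the grip force is fixed at half the most. Time passes only in rows, so rows that do not move let the fingers close, or fill a call up. It gives the time, the measured TCP pose, the force and the opening at its end, in the units of the state.
- get_obs(): the state, without advancing time (a new reading comes with each control period).
- snapshot(name): name is "scene" or "top" or "wrist"; returns a dict with "image" (420x560x3 uint8, red, green, blue), "fov_y" (degrees; the focal length in pixels is half the picture's height over the tangent of half this angle, whatever the lens; pixels are square), "cx", "cy" (the principal point, pixels), "rvec" (rotation vector, rad) and "tvec" (3), from world to camera coordinates, as OpenCV has them; the wrist camera has in their place "mount" (4x4, takes a point from camera to tool coordinates, whose origin is the TCP and whose axes are the flange's). Camera axes: x right, y down, z forward; pixel columns grow to the right and rows downward; lengths in m; the calibration is good to about 2 mm. A picture is of the moment at which its call begins: read the wrist's pose just before it. There is no depth.
- close_job(): hands the job in, once; it reports no verdict.
The state is a dict: "clock": time; "joint_pos": joint angles; "qvel": joint speeds; "tau": joint torques, N m; "tool_pos": TCP position; "orientation": TCP orientation; "force": force on the tool from outside, world axes, zero at the start; "moment": the same for the moment, N m; "opening": finger opening in m.
Only numpy, scipy, OpenCV 4.12 (cv2) and the standard library are available. Lean on these libraries where they do the work, as an engineer would, in place of code of your own. Each camera call takes 0.05 s, during which the arm holds its last target.

TASK

Set the drive of the parts feeder by touch: with a fingertip push the slide lever on the grey control box all the way to the right-hand end of its slot, then push it gently back to the left, counting the clicks (its place at the end does not count), and stop in the third one without ever running past it. Only then press the start button fully down and let it come up again. Just push and press: do not disturb or pick up the small parts around the box.

Things in the scene. Friction and masses are not known exactly. Their poses are not given: they have to be found in the camera images.
- controller: fixed grey control box, 90 mm deep (its x), 240 mm long (its y), top face 55 mm above the bench. Origin: centre of underside; +x away from the robot, +y to the left (turned up to 0.45 rad). The lever runs on the line x = +5 mm from y = -70 (right-hand end) to +5 mm; the button is on that line at y = +78 mm. Black ticks along the slot's near side mark the click positions.
- lever_top (a point): centre of the top of the slide lever: an upright black ribbed paddle 26 mm wide across the slot (box x), 12 mm thick along the slot (box y), standing from 4 to 38 mm above the box's top face (this point is 38 mm above that face)
- gain_lever (a joint): slide of the lever along the box's +y (m). Six click positions: 0 (right-hand end), 0.015, 0.030, 0.045 (the third click to the left), 0.060, 0.075; hard stops 2 mm past first and last. 3 to 6 N breaks it out of a click; half-way the push fades and it snaps on into the next by itself. Starts in or near the first or second click left of the end one.
- start_button_top (a point): centre of the top of the round grey start button, 26 mm in diameter, in a black housing at the left-hand part of the box's top; axis upright
- start_button (a joint): travel of the start button downward (m): 0 up, 0.006 fully down, sprung, about 5 N to hold it fully down
- spigot: loose light-grey flanged spigot, 46 mm diameter, 40 mm tall, on the bench in front of the box; leave alone. Origin: centre of its underside
- ball_bearing: loose steel ball bearing, 37 mm diameter, 12 mm high, on the bench behind the box; leave alone. Origin: centre of its underside
- block: loose steel gauge block 18 x 45 x 22 mm on the bench off the left end of the box; leave alone. Origin: centre of its underside

How it is judged (in metres and radians):
On the way, in this order (a step that is already met when the one before it is completed fails the run):
1. the lever is pushed to the right-hand end of its slot (value of joint gain_lever below 0.004 m), for 0.1 s.
2. the lever stands in the third click to the left of the end, the button still up (value of joint gain_lever between 0.0405 and 0.0495 m and value of joint start_button below 0.003 m), for 0.2 s.
3. the start button is pressed fully down (value of joint start_button above 0.0045 m), for 0.05 s.
At the end, for the whole second after the job is handed in: After being at the right-hand end, the lever rests in the third click left of it (45 mm, within 4 mm); the start button has then been pressed at least 4.5 mm and is up again (within 1.5 mm); spigot, bearing and gauge block lie within 20 mm of their places (value of joint gain_lever between 0.041 and 0.049 m and velocity of joint gain_lever between -0.01 and 0.01 m/s and value of joint start_button below 0.0015 m and distance of each of spigot, ball_bearing, block from where it was at the start of the episode below 0.02 m); the robot touches nothing.
It fails at once if the lever runs past the third click (more than half-way to the fourth) (value of joint gain_lever above 0.0525 m).
It fails at once if the start button is pressed while the lever is not in the third click (value of joint start_button above 0.004 m and (value of joint gain_lever below 0.0395 m or value of joint gain_lever above 0.0505 m)).
It fails at once if the lever is forced (over 40 N) (contact force between the fingers and gain_lever above 40 N).
It fails at once if a part beside the box is lifted or pushed away (height (world z) of any of spigot, ball_bearing, block above 0.015 m or distance of any of spigot, ball_bearing, block from where it was at the start of the episode above 0.03 m).
It also fails if it takes over 72 s, if anything falls off the work surface, if the arm or the gripper's body presses on something with over 40 N, if the wrist force passes 120 N, or if a joint passes its speed limit or range.

## Working session

There is one attempt and no reset: what is moved stays moved. The work goes in short steps, Python scripts to look and compute and a tool call to move; the robot and the scene stay as the last step left them, time stands still between calls to the robot, and variables do not carry over. Pictures are saved under pics/ and viewed, and the job is handed in when it is done.

Besides the shell and the picture viewer there is one more tool, called after "Emit:" in YAML: its name, and indented under it one key for each argument. jog_arm: Moves the arm, as the interface text tells. Its arguments: {"type":"object","properties":{"commands":{"type":"array","items":{"type":"array","items":{"type":"number"}}},"fingers":{"type":"number"}},"required":["commands"]}

```bash
mkdir -p pics
python3 - <<'E'
from plant import *
import cv2
o=get_obs()
for k in o: print(k,o[k])
print(hold_point_z)
for n in("scene","top","wrist"):
    s=snapshot(n); cv2.imwrite(f"pics/{n}0.png",cv2.cvtColor(s["image"],cv2.COLOR_RGB2BGR))
    print(n,{k:v for k,v in s.items() if k!="image"})
E
```

```text
clock 0.0
joint_pos [ 9.23065196e+01  2.05918607e+01  6.33762761e-01 -2.12556170e-02
 -7.01364462e+01 -1.65059990e+01]
qvel [-0.04787646  0.08197386 -0.04776791 -0.04071753  0.05880515  0.0119401 ]
tau [ 1.57304448e-04 -5.82718956e+01  2.93048841e+01  6.99746355e+00
  6.73916191e-03 -1.53012897e-04]
tool_pos [0.16548616 0.65388703 0.22561424]
orientation [ 1.79903674e+02 -7.70610129e-03 -1.42067117e+01]
force [-0.57637319  0.5893161   0.42594311]
moment [ 0.05752763  0.01178978 -0.02167858]
opening 0.08748559081204187
0.0188
scene {'fov_y': 44.05805298388867, 'cx': 288.940704372099, 'cy': 206.18553501085987, 'rvec': array([ 0.73406309, -2.66528035,  1.00637602]), 'tvec': array([0.36252189, 0.30717526, 0.77255027])}
top {'fov_y': 52.73796086890431, 'cx': 278.8993581895537, 'cy': 207.67365555878817, 'rvec': array([ 2.14002169, -2.10477884,  0.1442218 ]), 'tvec': array([-0.09436506,  0.51431138,  0.85331539])}
wrist {'fov_y': 65.27611408253358, 'cx': 279.14904820772574, 'cy': 205.37392761492663, 'mount': array([[ 4.06249331e-04, -9.58110885e-01, -2.86397220e-01,
         7.75772079e-02],
       [ 9.99999752e-01,  2.24358704e-04,  6.67914003e-04,
         5.74618948e-04],
       [-5.75679967e-04, -2.86397421e-01,  9.58110738e-01,
        -1.58185569e-01],
       [ 0.00000000e+00,  0.00000000e+00,  0.00000000e+00,
         1.00000000e+00]])}
```

View pics/scene0.png

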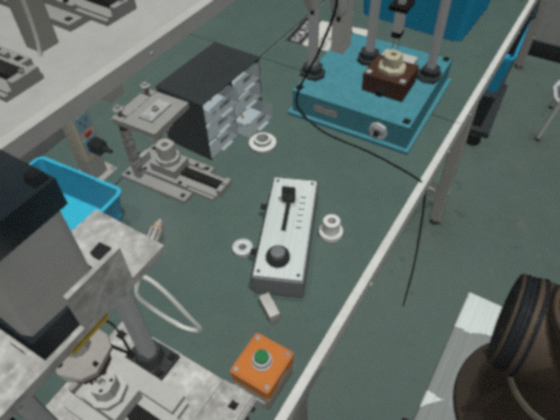

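View pics/top0.png

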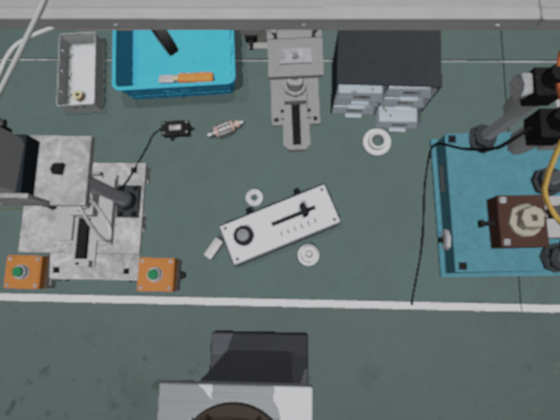

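View pics/wrist0.png

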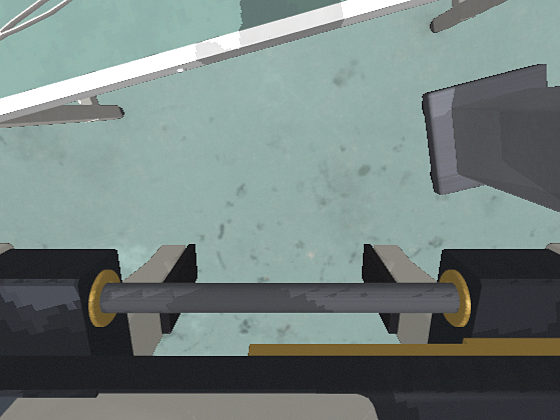

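```bash
cat > h.py <<'E'
import numpy as np, cv2
from plant import *
def cam(s):
    f=210/np.tan(np.radians(s["fov_y"]/2)); K=np.array([[f,0,s["cx"]],[0,f,s["cy"]],[0,0,1.]])
    if "mount" in s:
        o=s["obs"]; from scipy.spatial.transform import Rotation as R
        T=np.eye(4);T[:3,:3]=R.from_euler("xyz",o["orientation"],degrees=True).as_matrix();T[:3,3]=o["tool_pos"]
        W=np.linalg.inv(T@s["mount"]); return K,W[:3,:3],W[:3,3]
    return K,cv2.Rodrigues(np.array(s["rvec"]))[0],np.array(s["tvec"])
def snap(n):
    o=get_obs(); s=snapshot(n); s["obs"]=o; return s
def pix2w(s,u,v,z):
    K,R,t=cam(s); d=R.T@np.linalg.solve(K,[u,v,1.]); c=-R.T@t
    return c+d*(z-c[2])/d[2]
def w2pix(s,P):
    K,R,t=cam(s); q=(R@np.atleast_2d(P).T).T+t; q=q@K.T; return q[:,:2]/q[:,2:]
def save(s,name,box=None,k=1):
    im=cv2.cvtColor(s["image"],cv2.COLOR_RGB2BGR)
    if box: im=im[box[1]:box[3],box[0]:box[2]]
    cv2.imwrite("pics/"+name,cv2.resize(im,None,fx=k,fy=k,interpolation=cv2.INTER_CUBIC))
E
python3 - <<'E'
from h import *
s=snap("top"); save(s,"top1.png",(200,160,350,270),5)
print(w2pix(s,[[0,0,0],[.166,.654,.227],[.5,0,0],[.5,.2,0],[.3,0,0]]))
c=snap("scene"); save(c,"scene1.png",(220,170,360,310),5)
print(w2pix(c,[[0,0,0],[.166,.654,.227],[.5,0,0],[.5,.2,0],[.3,0,0]]))
E
```

```text
[[ 232.05297972  462.99723393]
 [-191.62429856  398.21066974]
 [ 240.41458339  217.24112007]
 [ 150.67223186  215.90786548]
 [ 237.25158293  310.20495017]]
[[ 532.48844347  412.55056317]
 [  76.72460261 1123.75260872]
 [ 252.8110158   270.47504786]
 [ 183.77451508  359.45091581]
 [ 351.34265869  320.52890475]]
```

View pics/top1.png

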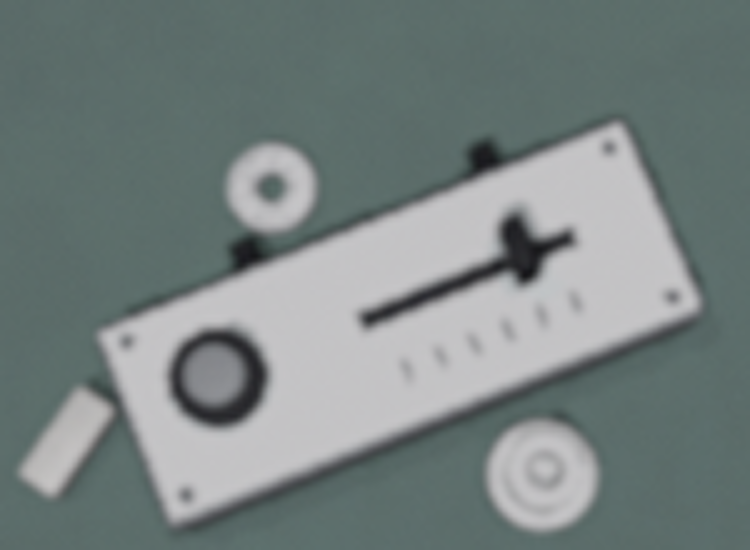

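View pics/scene1.png

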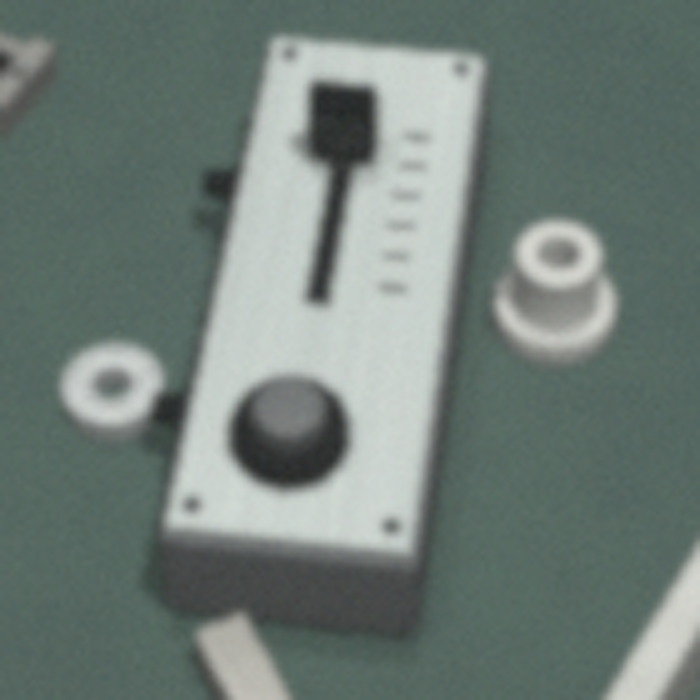

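Run:
```python
from h import *
from scipy.optimize import least_squares
s=snap("top"); c=snap("scene")
# top corners (box frame): 
B=np.array([[45,120],[45,-120],[-45,-120],[-45,120]])/1000
pt=np.array([[97,335],[622,120],[702,308],[177,525]])/5+[200,160]
ps=np.array([[163,527],[275,38],[485,55],[415,555]])/5+[220,170]
def W(p,b):
    x,y,a=p; b=np.atleast_2d(b); ca,sa=np.cos(a),np.sin(a)
    return np.c_[x+ca*b[:,0]-sa*b[:,1], y+sa*b[:,0]+ca*b[:,1], b[:,2]]
B3=np.c_[B,np.full(4,.055)]
for nm,use in(("top",[(s,pt)]),("scene",[(c,ps)]),("both",[(s,pt),(c,ps)])):
    r=least_squares(lambda p:np.concatenate([(w2pix(q,W(p,B3))-m).ravel() for q,m in use]),[.5,0,.4],x_scale=.1)
    print(nm,r.x,np.degrees(r.x[2]),np.round(r.fun,1))
p=r.x
# lever estimates
for nm,q,uv in(("top",s,(520/5+200,245/5+160)),("scene",c,(343/5+220,95/5+170))):
    w=pix2w(q,*uv,.093); d=w[:2]-p[:2]; ca,sa=np.cos(p[2]),np.sin(p[2]); print(nm,"lever box",ca*d[0]+sa*d[1],-sa*d[0]+ca*d[1])
for y in (-70,-55,-40,5,78): print(y, np.round(W(p,[.005,y/1000,.055])[0],4), (w2pix(s,W(p,[.005,y/1000,.055]))-[200,160])*5)
for z in(0,.05,.1): print(z,[np.round(w2pix(c,pix2w(s,u,300,z))[0]) for u in(200,300,400)])
```

```text
top [ 0.4792367  -0.08937063  0.40954271] 23.465069044305718 [-1.1 -0.8  0.5 -1.5  1.9  0.3 -1.3  1.8]
scene [ 0.47780959 -0.08720592  0.40320744] 23.102084428190825 [-1.5  0.8 -1.5 -1.8  1.7 -1.1  1.3  1.1]
both [ 0.4786132  -0.08838674  0.4060814 ] 23.266750330377157 [-1.6 -0.7  0.2 -1.1  1.5  0.8 -2.   1.9 -1.3  0.2 -1.7 -2.3  1.5 -1.7
  1.4  0.3]
top lever box 0.005188908472069643 -0.05539600371646765
scene lever box 0.004536593424638427 -0.051006846879590215
-70 [ 0.5109 -0.1507  0.055 ] [[549.85284612 246.87633106]]
-55 [ 0.5049 -0.1369  0.055 ] [[516.43568549 260.51988904]]
-40 [ 0.499  -0.1232  0.055 ] [[482.97625489 274.180705  ]]
5 [ 0.4812 -0.0818  0.055 ] [[382.34353965 315.26702888]]
78 [ 0.4524 -0.0148  0.055 ] [[218.27863313 382.25144712]]
0 [array([318., 353.]), array([372., 259.]), array([413., 187.])]
0.05 [array([321., 333.]), array([373., 243.]), array([414., 173.])]
0.1 [array([324., 310.]), array([375., 225.]), array([415., 158.])]
```

Emit:
jog_arm:
  commands:
    - [16, -35, 5, -5.25]
    - [16, -35, 5, -5.25]
    - [16, -35, 5, -5.25]
    - [16, -35, 5, -5.25]
    - [16, -35, 5, -5.25]
    - [16, -35, 5, -5.25]
    - [16, -35, 5, -5.25]
    - [16, -35, 5, -5.25]
    - [16, -35, 5, -5.25]
    - [16, -35, 5, -5.25]
  fingers: 0

```text
clock: 1.18
tool_pos: [0.3258, 0.3025, 0.2771]
orientation: [-180.0, 0.0, -66.9]
force: [0.3, 0.3, 0.3]
opening: 0.0263
```

Emit:
jog_arm:
  commands:
    - [16, -38, -4, 0]
    - [16, -38, -4, 0]
    - [16, -38, -4, 0]
    - [16, -38, -4, 0]
    - [16, -38, -4, 0]
    - [16, -38, -4, 0]
    - [16, -38, -4, 0]
    - [16, -38, -4, 0]
    - [16, -38, -4, 0]
    - [16, -38, -4, 0]

```text
clock: 2.02
tool_pos: [0.486, -0.0778, 0.2368]
orientation: [-179.9, -0.0, -66.7]
force: [1.1, 1.3, 0.6]
opening: 0.0005
```

Run:
```python
from h import *
o=get_obs();print(o["clock"],o["tool_pos"],o["orientation"],o["force"],o["opening"])
for n in("wrist","scene"): save(snap(n),n+"2.png")
```

```text
2.0167 [ 0.48597663 -0.07783488  0.23679838] [-1.79931534e+02 -9.93302101e-03 -6.66993908e+01] [1.05559104 1.3074293  0.56609723] 0.0004677292284255685
```

View pics/wrist2.png

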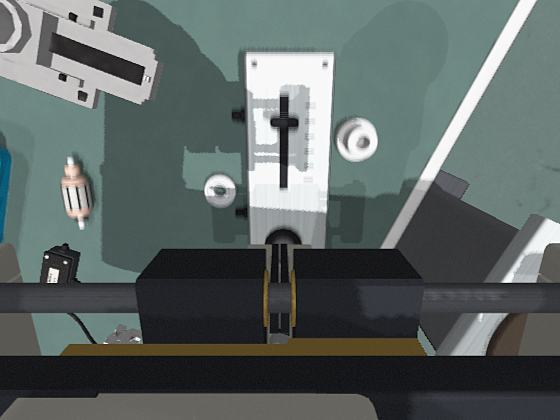

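View pics/scene2.png

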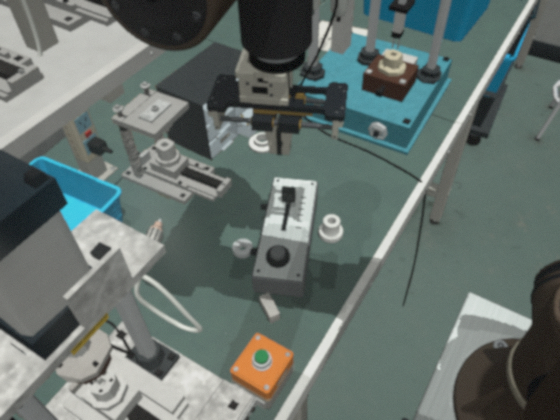

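Run:
```python
from h import *
s=snap("wrist");print(s["obs"]["tool_pos"],s["obs"]["force"])
save(s,"wrist3.png",(230,40,380,250),3.8)
p=np.array([.4786,-.0884,.4061]); ca,sa=np.cos(p[2]),np.sin(p[2])
def bx(u,v,z):
    w=pix2w(s,u,v,z); d=w[:2]-p[:2]; return np.round([ca*d[0]+sa*d[1],-sa*d[0]+ca*d[1]],4)
for nm,u,v,z in(("TL",245,53,.055),("TR",335,53,.055),("slot top",284,95,.055),("slot bot",284,188,.055),("lever",284,122,.093),("lever",284,122,.055)): print(nm,bx(u,v,z))
print(w2pix(s,[s["obs"]["tool_pos"]]))
```

```text
[ 0.48620461 -0.08047211  0.2354465 ] [-0.65218271  0.08616132 -0.26019448]
TL [ 0.0409 -0.1234]
TR [-0.0443 -0.123 ]
slot top [ 0.0041 -0.0855]
slot bot [0.0042 0.0081]
lever [ 0.0047 -0.0614]
lever [ 0.0041 -0.0598]
[[278.33428251 261.06470469]]
```

View pics/wrist3.png

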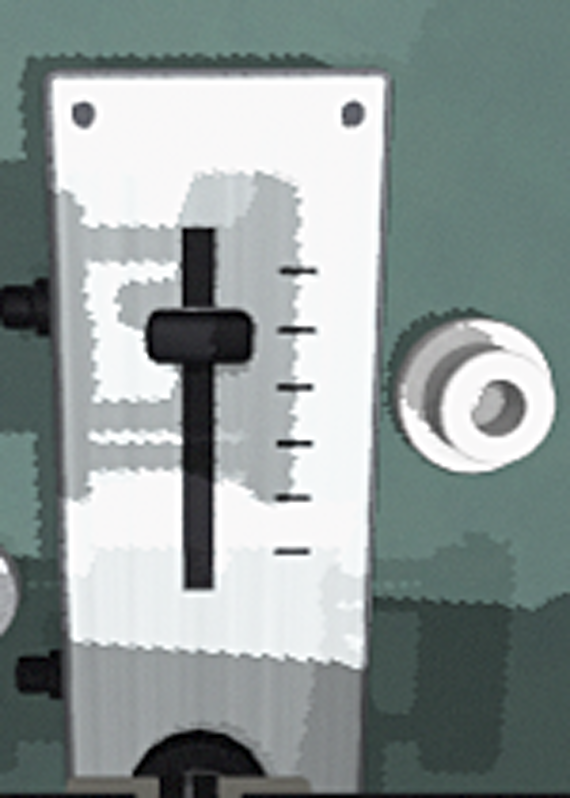

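Emit:
jog_arm:
  commands:
    - [2, -8, -10, 0]
    - [0, -8, -15, 0]
    - [0, -8, -15, 0]
    - [0, 0, -15, 0]
    - [0, 0, -15, 0]
    - [0, 0, -15, 0]
    - [0, 0, -10, 0]
    - [0, 0, 0, 0]
    - [0, 0, 0, 0]
    - [0, 0, 0, 0]

```text
clock: 3.0
tool_pos: [0.4881, -0.0992, 0.1423]
orientation: [-179.9, -0.0, -66.6]
force: [-0.2, -0.0, 0.2]
opening: 0.0005
```

Run:
```python
from h import *
for i in range(3):
    s=snap("wrist");o=s["obs"];print(o["clock"],o["tool_pos"],o["force"],o["joint_pos"])
s=snap("scene"); save(s,"scene4.png",(180,40,390,310),2.2)
```

```text
3.0 [ 0.48814778 -0.09918623  0.14233619] [-0.22686639 -0.00582977  0.24556338] [ 1.11744700e+01  8.14550286e+00 -2.80856865e+01  2.02187032e-02
 -5.37029750e+01  1.21870188e+01]
3.05 [ 0.48823549 -0.09929446  0.14248064] [ 0.43667002 -0.51303725 -0.78050227] [ 1.11579094e+01  8.13348896e+00 -2.80775859e+01  1.83920540e-02
 -5.36999172e+01  1.21839149e+01]
3.1 [ 0.48823696 -0.09937409  0.14251516] [0.74791212 0.08801889 0.17629827] [ 1.11463255e+01  8.12818435e+00 -2.80776930e+01  1.56575197e-02
 -5.36959376e+01  1.21836031e+01]
```

View pics/scene4.png

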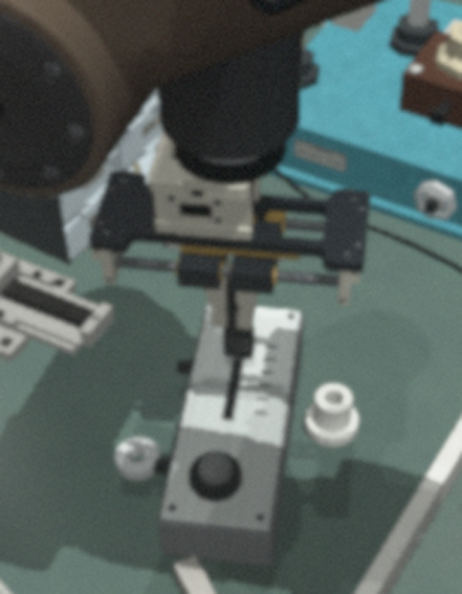

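Emit:
jog_arm:
  commands:
    - [2, -4, -10, 0]
    - [0, 0, -15, 0]
    - [0, 0, -15, 0]
    - [0, 0, -10, 0]
    - [0, 0, -8, 0]
    - [0, 0, -6, 0]
    - [0, 0, -5, 0]
    - [0, 0, -3, 0]
    - [0, 0, -2, 0]
    - [0, 0, 0, 0]

```text
clock: 4.03
tool_pos: [0.4896, -0.1036, 0.0674]
orientation: [180.0, 0.0, -66.7]
force: [0.9, -0.2, -0.0]
opening: 0.0002
```

Run:
```python
from h import *
s=snap("wrist");o=s["obs"];print(o["clock"],o["tool_pos"],o["force"])
save(s,"wrist5.png",(190,0,380,300),2)
p=np.array([.4786,-.0884,.4061]); ca,sa=np.cos(p[2]),np.sin(p[2]);d=o["tool_pos"][:2]-p[:2];print(ca*d[0]+sa*d[1],-sa*d[0]+ca*d[1])
s=snap("top"); save(s,"top5.png",(190,140,360,280),4)
s=snap("scene"); save(s,"scene5.png",(200,110,380,310),3)
```

```text
4.0333 [ 0.4896091  -0.10363703  0.06744948] [ 0.86756604 -0.17324394 -0.03079814]
0.004094640766850408 -0.01834669623958428
```

View pics/wrist5.png

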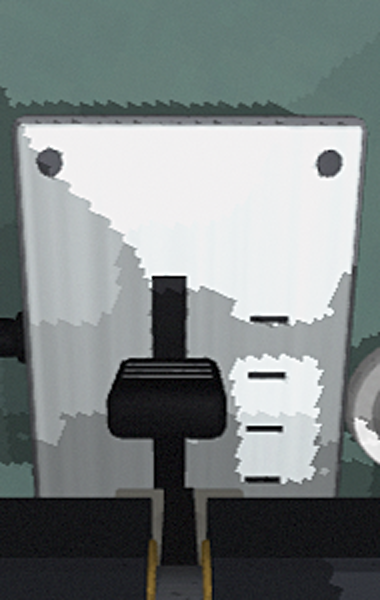

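View pics/scene5.png

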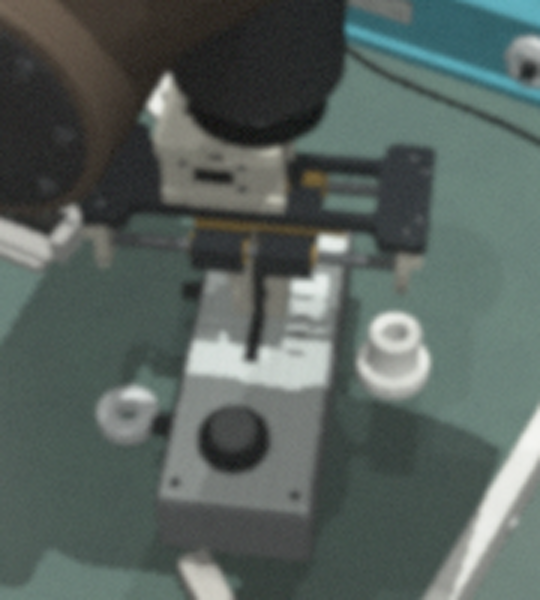

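Emit:
jog_arm:
  commands:
    - [1, -2, 0, 0]
    - [1, -2, 0, 0]
    - [1, -2, 0, 0]
    - [1, -2, 0, 0]
    - [1, -2, 0, 0]
    - [0.5, -1.5, 0, 0]
    - [0.5, -1.5, 0, 0]
    - [0.5, -1.5, 0, 0]
    - [0, 0, 0, 0]
    - [0, 0, 0, 0]

```text
clock: 5.02
tool_pos: [0.496, -0.1182, 0.0675]
orientation: [180.0, 0.0, -66.7]
force: [-0.6, 0.1, -0.5]
opening: 0.0001
```

Emit:
jog_arm:
  commands:
    - [0.4, -0.9, 0, 0]
    - [0.4, -0.9, 0, 0]
    - [0.4, -0.9, 0, 0]
    - [0.4, -0.9, 0, 0]
    - [0, 0, 0, 0]
    - [0, 0, 0, 0]
    - [0, 0, 0, 0]
    - [0, 0, 0, 0]
    - [0, 0, 0, 0]
    - [0, 0, 0, 0]

```text
clock: 5.85
tool_pos: [0.4977, -0.1217, 0.0676]
orientation: [-180.0, -0.0, -66.7]
force: [-0.5, -0.4, 1.4]
opening: 0.0005
```

Emit:
jog_arm:
  commands:
    - [0.4, -0.9, 0, 0]
    - [0.4, -0.9, 0, 0]
    - [0.4, -0.9, 0, 0]
    - [0, 0, 0, 0]
    - [0, 0, 0, 0]
    - [0, 0, 0, 0]
    - [0, 0, 0, 0]
    - [0, 0, 0, 0]
    - [0, 0, 0, 0]
    - [0, 0, 0, 0]

```text
clock: 6.68
tool_pos: [0.4985, -0.1237, 0.0676]
orientation: [180.0, 0.1, -66.7]
force: [-2.1, 6.6, 4.6]
opening: 0.0001
```

Emit:
jog_arm:
  commands:
    - [0.4, -0.9, 0, 0]
    - [0.4, -0.9, 0, 0]
    - [0.4, -0.9, 0, 0]
    - [0, 0, 0, 0]
    - [0, 0, 0, 0]
    - [0, 0, 0, 0]
    - [0, 0, 0, 0]
    - [0, 0, 0, 0]
    - [0, 0, 0, 0]
    - [0, 0, 0, 0]

```text
clock: 7.52
tool_pos: [0.5001, -0.1272, 0.0675]
orientation: [180.0, -0.0, -66.7]
force: [-1.0, 1.1, 1.1]
opening: 0.0004
```

Emit:
jog_arm:
  commands:
    - [0.4, -0.9, 0, 0]
    - [0.4, -0.9, 0, 0]
    - [0.4, -0.9, 0, 0]
    - [0, 0, 0, 0]
    - [0, 0, 0, 0]
    - [0, 0, 0, 0]
    - [0, 0, 0, 0]
    - [0, 0, 0, 0]
    - [0, 0, 0, 0]
    - [0, 0, 0, 0]

```text
clock: 8.35
tool_pos: [0.5013, -0.1299, 0.0675]
orientation: [180.0, -0.0, -66.7]
force: [0.7, -0.5, -0.3]
opening: -0.0001
```

Emit:
jog_arm:
  commands:
    - [0.4, -0.9, 0, 0]
    - [0.4, -0.9, 0, 0]
    - [0.4, -0.9, 0, 0]
    - [0, 0, 0, 0]
    - [0, 0, 0, 0]
    - [0, 0, 0, 0]
    - [0, 0, 0, 0]
    - [0, 0, 0, 0]
    - [0, 0, 0, 0]
    - [0, 0, 0, 0]

```text
clock: 9.18
tool_pos: [0.5025, -0.1325, 0.0676]
orientation: [-180.0, -0.0, -66.7]
force: [-0.2, 1.0, -0.4]
opening: 0.0008
```

Run:
```python
from h import *
s=snap("wrist");o=s["obs"];print(o["clock"],o["tool_pos"],o["force"])
save(s,"wrist6.png",(190,0,380,300),2)
```

```text
9.1833 [ 0.5024831  -0.13252799  0.06755434] [-0.21038789  0.99633045 -0.37424044]
```

View pics/wrist6.png

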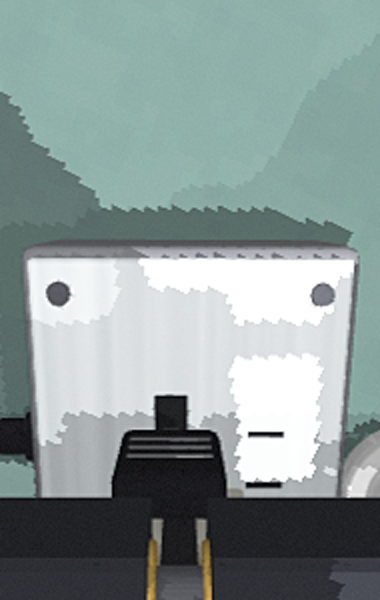

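```bash
cat >> h.py <<'E'
P=np.array([.4786,-.0884,.4061])
def box(w):
    ca,sa=np.cos(P[2]),np.sin(P[2]); d=np.asarray(w)[:2]-P[:2]; return np.round(1000*np.array([ca*d[0]+sa*d[1],-sa*d[0]+ca*d[1]]),1)
E
python3 - <<'E'
from h import *
s=snap("wrist"); o=s["obs"]; print(box(o["tool_pos"]))
for n,u,v,z in(("lev far edge",275,215,.093),("tick1",322,217,.055),("tick2",322,242.5,.055),("corner L",202,128,.055),("corner R",368,128,.055),("slot",276,198,.055)): print(n,box(pix2w(s,u,v,z)))
save(s,"w7.png",(240,185,350,255),7)
E
```

```text
[  4.5 -50. ]
lev far edge [  5.9 -84.1]
tick1 [-19.5 -70.4]
tick2 [-20.  -55.3]
corner L [  43.3 -118. ]
corner R [ -41.  -118.1]
slot [  5.8 -81.2]
```

View pics/w7.png

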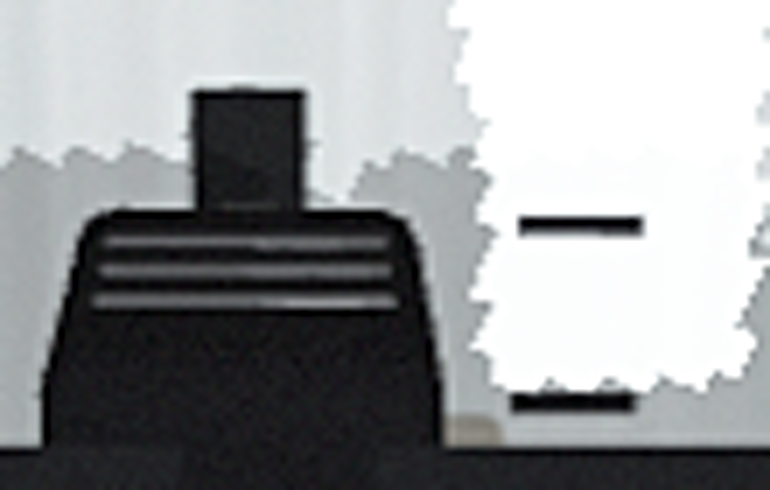

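Emit:
jog_arm:
  commands:
    - [0.4, -0.9, 0, 0]
    - [0.4, -0.9, 0, 0]
    - [0.4, -0.9, 0, 0]
    - [0, 0, 0, 0]
    - [0, 0, 0, 0]
    - [0, 0, 0, 0]
    - [0, 0, 0, 0]
    - [0, 0, 0, 0]
    - [0, 0, 0, 0]
    - [0, 0, 0, 0]

```text
clock: 10.12
tool_pos: [0.5037, -0.1352, 0.0676]
orientation: [180.0, -0.0, -66.7]
force: [0.0, 0.1, 0.2]
opening: 0.0004
```

Run:
```python
from h import *
s=snap("wrist"); o=s["obs"]; print(o["clock"],box(o["tool_pos"]),o["force"])
save(s,"w8.png",(240,185,350,255),7)
```

```text
10.1167 [  4.5 -52.9] [0.03416633 0.05923393 0.2114985 ]
```

View pics/w8.png

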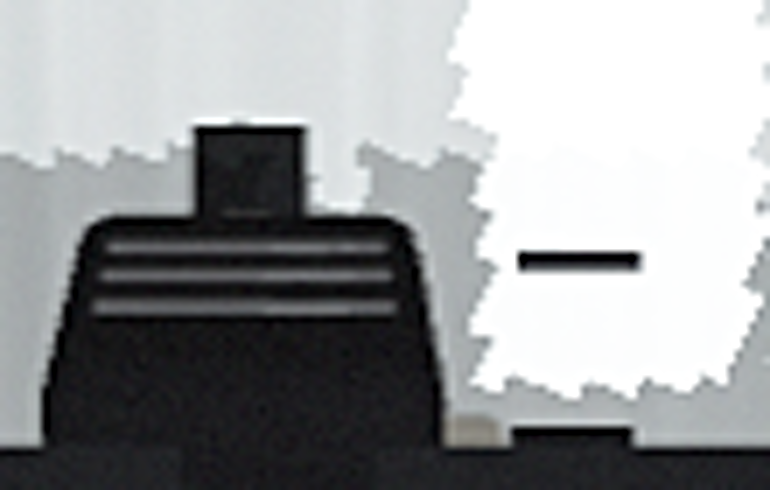

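Emit:
jog_arm:
  commands:
    - [0.4, -0.9, 0, 0]
    - [0.4, -0.9, 0, 0]
    - [0, 0, 0, 0]
    - [0, 0, 0, 0]
    - [0, 0, 0, 0]
    - [0, 0, 0, 0]
    - [0, 0, 0, 0]
    - [0, 0, 0, 0]
    - [0, 0, 0, 0]
    - [0, 0, 0, 0]

```text
clock: 11.0
tool_pos: [0.5041, -0.1362, 0.0676]
orientation: [180.0, 0.1, -66.7]
force: [-2.0, 8.7, 3.8]
opening: 0.0005
```

Emit:
jog_arm:
  commands:
    - [0.4, -0.9, 0, 0]
    - [0, 0, 0, 0]
    - [0, 0, 0, 0]
    - [0, 0, 0, 0]
    - [0, 0, 0, 0]
    - [0, 0, 0, 0]
    - [0, 0, 0, 0]
    - [0, 0, 0, 0]
    - [0, 0, 0, 0]
    - [0, 0, 0, 0]

```text
clock: 11.83
tool_pos: [0.5042, -0.1366, 0.0676]
orientation: [180.0, 0.1, -66.7]
force: [-4.6, 10.5, 5.7]
opening: 0.0005
```

Run:
```python
from h import *
s=snap("wrist"); o=s["obs"]; print(o["clock"],box(o["tool_pos"]),o["force"])
save(s,"w9.png",(240,185,350,255),7)
```

```text
11.8333 [  4.5 -54.4] [-4.61601409 10.50117893  5.70660108]
```

View pics/w9.png

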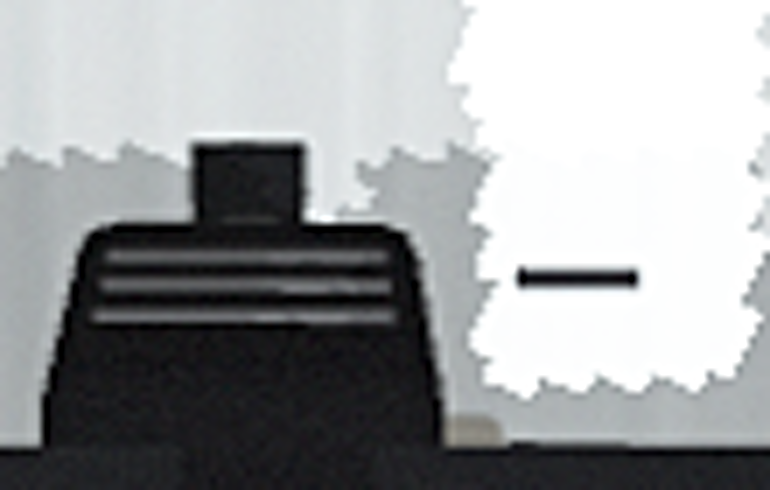

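Emit:
jog_arm:
  commands:
    - [-0.8, 1.8, 0, 0]
    - [-0.8, 1.8, 0, 0]
    - [-0.8, 1.8, 0, 0]
    - [0, 0, 10, 0]
    - [0, 0, 15, 0]
    - [0, 0, 15, 0]
    - [0, 0, 10, 0]
    - [0, 0, 0, 0]
    - [0, 0, 0, 0]
    - [0, 0, 0, 0]

```text
clock: 12.72
tool_pos: [0.502, -0.1326, 0.1172]
orientation: [180.0, 0.0, -66.7]
force: [0.2, -0.5, -0.1]
opening: 0.0005
```

Emit:
jog_arm:
  commands:
    - [2, -4.5, 0, 0]
    - [4, -9, 0, 0]
    - [4, -9, 0, 0]
    - [4, -9, 0, 0]
    - [3, -7, 0, 0]
    - [2, -4.5, 0, 0]
    - [0, 0, 0, 0]
    - [0, 0, 0, 0]
    - [0, 0, 0, 0]
    - [0, 0, 0, 0]

```text
clock: 13.55
tool_pos: [0.5213, -0.1753, 0.1176]
orientation: [-180.0, 0.0, -66.7]
force: [0.5, 0.7, -0.5]
opening: 0.0
```

Run:
```python
from h import *
s=snap("top"); o=s["obs"]; print(o["clock"],o["tool_pos"],box(o["tool_pos"]),o["force"])
s=snap("scene"); save(s,"scene10.png",(200,110,380,310),3)
```

```text
13.55 [ 0.52132244 -0.17529994  0.11760226] [  4.9 -96.7] [ 0.45404048  0.70923611 -0.48413676]
```

View pics/scene10.png

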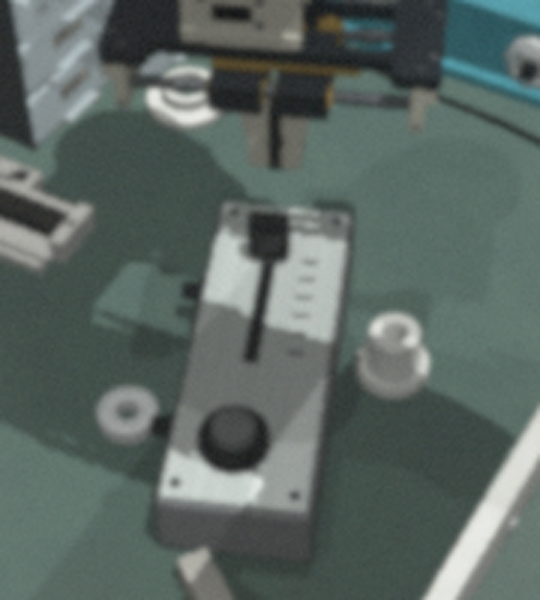

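Emit:
jog_arm:
  commands:
    - [0, 0, -10, 0]
    - [0, 0, -12, 0]
    - [0, 0, -12, 0]
    - [0, 0, -8, 0]
    - [0, 0, -5, 0]
    - [0, 0, -3, 0]
    - [0, 0, 0, 0]
    - [0, 0, 0, 0]
    - [0, 0, 0, 0]
    - [0, 0, 0, 0]

```text
clock: 14.48
tool_pos: [0.5219, -0.1756, 0.0681]
orientation: [-179.9, -0.0, -66.7]
force: [-2.0, 0.0, -0.0]
opening: 0.0005
```

Emit:
jog_arm:
  commands:
    - [-0.6, 1.4, 0, 0]
    - [-0.6, 1.4, 0, 0]
    - [-0.6, 1.4, 0, 0]
    - [-0.6, 1.4, 0, 0]
    - [-0.4, 0.9, 0, 0]
    - [-0.4, 0.9, 0, 0]
    - [-0.4, 0.9, 0, 0]
    - [-0.4, 0.9, 0, 0]
    - [0, 0, 0, 0]
    - [0, 0, 0, 0]

```text
clock: 15.32
tool_pos: [0.5176, -0.1665, 0.0676]
orientation: [-180.0, -0.0, -66.7]
force: [-0.1, -2.2, -0.6]
opening: 0.0005
```

Run:
```python
from h import *
o=get_obs(); print(o["clock"],o["tool_pos"],box(o["tool_pos"]),o["force"])
```

```text
15.3167 [ 0.51758164 -0.1664831   0.06758708] [  5.  -87.1] [-0.09039745 -2.18403435 -0.56871153]
```

Emit:
jog_arm:
  commands:
    - [-0.4, 0.9, 0, 0]
    - [-0.4, 0.9, 0, 0]
    - [0, 0, 0, 0]
    - [0, 0, 0, 0]
    - [0, 0, 0, 0]
    - [0, 0, 0, 0]
    - [0, 0, 0, 0]
    - [0, 0, 0, 0]
    - [0, 0, 0, 0]
    - [0, 0, 0, 0]

```text
clock: 16.15
tool_pos: [0.5173, -0.1656, 0.0677]
orientation: [-180.0, -0.1, -66.7]
force: [3.2, -8.9, -4.1]
opening: 0.0003
```

Emit:
jog_arm:
  commands:
    - [-0.4, 0.9, 0, 0]
    - [-0.4, 0.9, 0, 0]
    - [0, 0, 0, 0]
    - [0, 0, 0, 0]
    - [0, 0, 0, 0]
    - [0, 0, 0, 0]
    - [0, 0, 0, 0]
    - [0, 0, 0, 0]
    - [0, 0, 0, 0]
    - [0, 0, 0, 0]

```text
clock: 16.98
tool_pos: [0.5161, -0.163, 0.0676]
orientation: [-180.0, -0.0, -66.7]
force: [2.3, -4.8, -1.8]
opening: 0.0005
```

Emit:
jog_arm:
  commands:
    - [-0.4, 0.9, 0, 0]
    - [-0.4, 0.9, 0, 0]
    - [0, 0, 0, 0]
    - [0, 0, 0, 0]
    - [0, 0, 0, 0]
    - [0, 0, 0, 0]
    - [0, 0, 0, 0]
    - [0, 0, 0, 0]
    - [0, 0, 0, 0]
    - [0, 0, 0, 0]

```text
clock: 17.82
tool_pos: [0.515, -0.1609, 0.0675]
orientation: [180.0, 0.0, -66.7]
force: [0.2, -0.8, 0.2]
opening: 0.0004
```

Run:
```python
from h import *
s=snap("wrist"); o=s["obs"]; print(o["clock"],o["tool_pos"],box(o["tool_pos"]),o["force"])
save(s,"w11.png"); s=snap("scene"); save(s,"scene11.png",(200,110,380,310),3)
```

```text
17.8167 [ 0.51496106 -0.16086603  0.0675284 ] [  4.8 -80.9] [ 0.15613152 -0.7866823   0.23156233]
```

View pics/scene11.png

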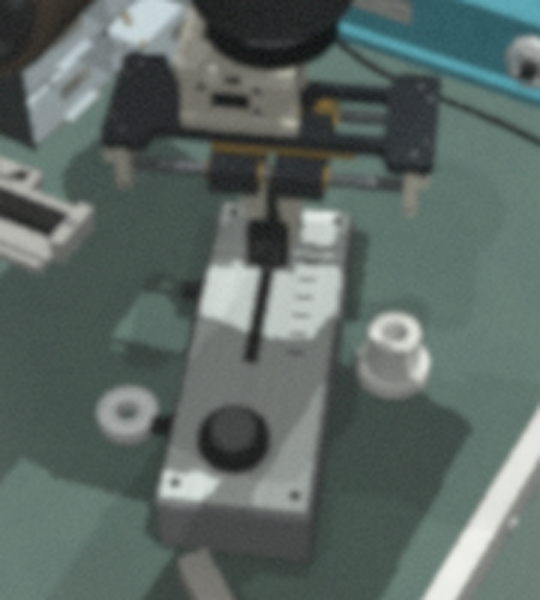

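View pics/w11.png

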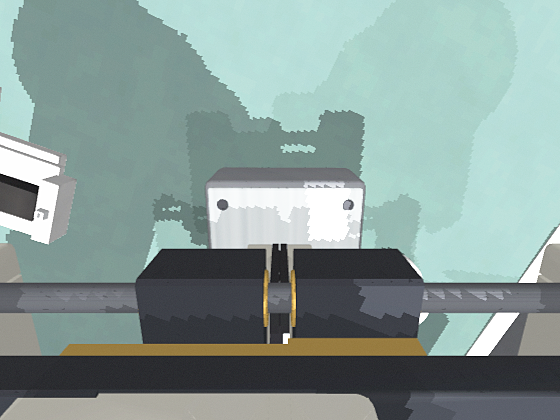

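Emit:
jog_arm:
  commands:
    - [-0.4, 0.9, 0, 0]
    - [-0.4, 0.9, 0, 0]
    - [0, 0, 0, 0]
    - [0, 0, 0, 0]
    - [0, 0, 0, 0]
    - [0, 0, 0, 0]
    - [0, 0, 0, 0]
    - [0, 0, 0, 0]
    - [0, 0, 0, 0]
    - [0, 0, 0, 0]

```text
clock: 18.75
tool_pos: [0.5142, -0.1591, 0.0675]
orientation: [180.0, 0.0, -66.7]
force: [-1.3, 0.0, 0.3]
opening: 0.0007
```

Run:
```python
from h import *
o=get_obs(); print(o["clock"],o["tool_pos"],box(o["tool_pos"]),o["force"])
s=snap("scene"); save(s,"scene12.png",(200,110,380,310),3)
```

```text
18.75 [ 0.51422335 -0.15914676  0.06753426] [  4.8 -79.1] [-1.28723444  0.04670072  0.3328233 ]
```

View pics/scene12.png

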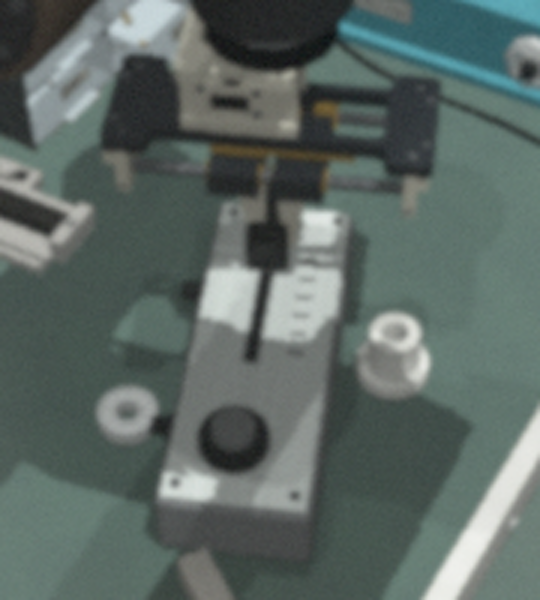

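Emit:
jog_arm:
  commands:
    - [-0.4, 0.9, 0, 0]
    - [-0.4, 0.9, 0, 0]
    - [-0.4, 0.9, 0, 0]
    - [0, 0, 0, 0]
    - [0, 0, 0, 0]
    - [0, 0, 0, 0]
    - [0, 0, 0, 0]
    - [0, 0, 0, 0]
    - [0, 0, 0, 0]
    - [0, 0, 0, 0]

```text
clock: 19.63
tool_pos: [0.5131, -0.1565, 0.0676]
orientation: [-180.0, 0.0, -66.7]
force: [0.2, -0.8, -0.1]
opening: 0.0006
```

Run:
```python
from h import *
o=get_obs(); print(o["clock"],o["tool_pos"],box(o["tool_pos"]),o["force"])
s=snap("scene"); save(s,"scene13.png",(250,160,320,240),8)
def wb(x,y,z):
    ca,sa=np.cos(P[2]),np.sin(P[2]);return [P[0]+ca*x-sa*y,P[1]+sa*x+ca*y,z]
for q in(0,7.5,15,30,45): print(q,(w2pix(s,[wb(.005,-.07+q/1000+.006,.059),wb(.005,-.07+q/1000+.006,.093),wb(-.02,-.07+q/1000,.055)])-[250,160])*8)
```

```text
19.6333 [ 0.51306215 -0.1564533   0.06756347] [  4.8 -76.1] [ 0.21492318 -0.82462658 -0.0938516 ]
0 [[315.92831983 290.76144106]
 [314.4873952  191.38364776]
 [423.14282741 293.41621813]]
7.5 [[311.67185696 313.8996064 ]
 [310.11037112 214.62613143]
 [419.44010273 316.46226697]]
15 [[307.37255701 337.2706344 ]
 [305.68811953 238.10877814]
 [415.70028431 339.73919011]]
30 [[298.64283293 384.72548253]
 [296.70510058 285.80960569]
 [408.10711409 386.9996771 ]]
45 [[289.73378746 433.15512316]
 [287.53252235 334.51701409]
 [400.35869726 435.22643111]]
```

View pics/scene13.png

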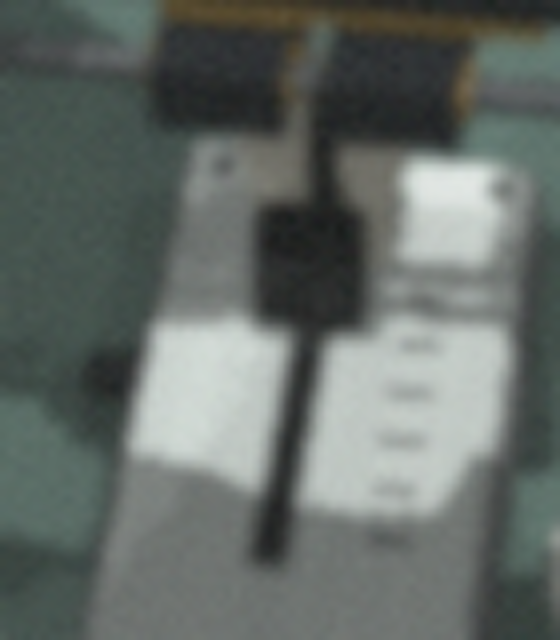

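Emit:
jog_arm:
  commands:
    - [-0.4, 0.9, 0, 0]
    - [-0.4, 0.9, 0, 0]
    - [0, 0, 0, 0]
    - [0, 0, 0, 0]
    - [0, 0, 0, 0]
    - [0, 0, 0, 0]
    - [0, 0, 0, 0]
    - [0, 0, 0, 0]
    - [0, 0, 0, 0]
    - [0, 0, 0, 0]

```text
clock: 20.52
tool_pos: [0.5122, -0.1547, 0.0676]
orientation: [180.0, 0.0, -66.7]
force: [0.5, -0.2, -0.4]
opening: 0.0005
```

Emit:
jog_arm:
  commands:
    - [-0.4, 0.9, 0, 0]
    - [-0.4, 0.9, 0, 0]
    - [0, 0, 0, 0]
    - [0, 0, 0, 0]
    - [0, 0, 0, 0]
    - [0, 0, 0, 0]
    - [0, 0, 0, 0]
    - [0, 0, 0, 0]
    - [0, 0, 0, 0]
    - [0, 0, 0, 0]

```text
clock: 21.35
tool_pos: [0.5115, -0.1529, 0.0676]
orientation: [180.0, -0.0, -66.7]
force: [0.6, -0.7, -0.9]
opening: 0.0004
```

Emit:
jog_arm:
  commands:
    - [-0.4, 0.9, 0, 0]
    - [-0.4, 0.9, 0, 0]
    - [0, 0, 0, 0]
    - [0, 0, 0, 0]
    - [0, 0, 0, 0]
    - [0, 0, 0, 0]
    - [0, 0, 0, 0]
    - [0, 0, 0, 0]
    - [0, 0, 0, 0]
    - [0, 0, 0, 0]

```text
clock: 22.18
tool_pos: [0.5112, -0.152, 0.0677]
orientation: [-180.0, -0.1, -66.7]
force: [3.5, -9.1, -3.9]
opening: 0.0002
```

Run:
```python
from h import *
o=get_obs(); print(o["clock"],o["tool_pos"],box(o["tool_pos"]),o["force"])
s=snap("scene"); save(s,"scene14.png",(250,160,320,240),8)
```

```text
22.1833 [ 0.51116978 -0.15202943  0.06767621] [  4.8 -71.3] [ 3.53198888 -9.06981395 -3.93035566]
```

View pics/scene14.png

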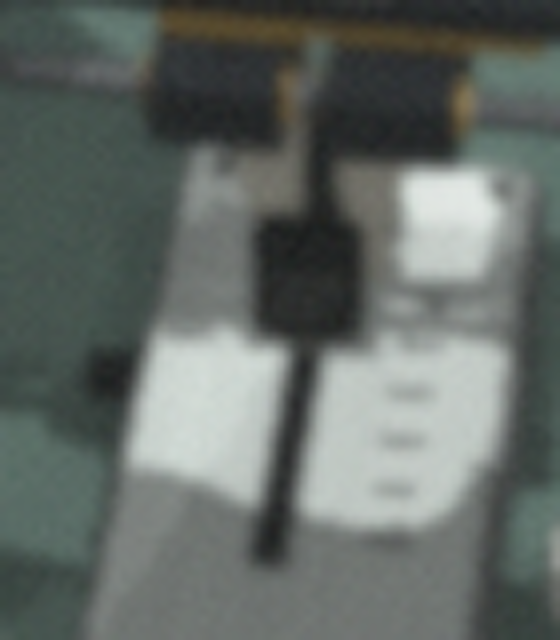

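Emit:
jog_arm:
  commands:
    - [-0.4, 0.9, 0, 0]
    - [-0.4, 0.9, 0, 0]
    - [-0.4, 0.9, 0, 0]
    - [-0.4, 0.9, 0, 0]
    - [-0.4, 0.9, 0, 0]
    - [-0.4, 0.9, 0, 0]
    - [-0.4, 0.9, 0, 0]
    - [-0.4, 0.9, 0, 0]
    - [0, 0, 0, 0]
    - [0, 0, 0, 0]

```text
clock: 23.07
tool_pos: [0.5072, -0.1435, 0.0675]
orientation: [180.0, 0.0, -66.7]
force: [-0.2, -0.2, 0.1]
opening: 0.0003
```

Emit:
jog_arm:
  commands:
    - [-0.4, 0.9, 0, 0]
    - [-0.4, 0.9, 0, 0]
    - [-0.4, 0.9, 0, 0]
    - [-0.4, 0.9, 0, 0]
    - [-0.4, 0.9, 0, 0]
    - [-0.4, 0.9, 0, 0]
    - [0, 0, 0, 0]
    - [0, 0, 0, 0]
    - [0, 0, 0, 0]
    - [0, 0, 0, 0]

```text
clock: 23.9
tool_pos: [0.5052, -0.1388, 0.0676]
orientation: [180.0, -0.0, -66.7]
force: [1.8, -5.2, -1.6]
opening: 0.0005
```

Run:
```python
from h import *
o=get_obs(); print(o["clock"],o["tool_pos"],box(o["tool_pos"]),o["force"])
s=snap("scene"); save(s,"scene15.png",(250,160,320,240),8)
```

```text
23.9 [ 0.50519058 -0.13882125  0.06759599] [  4.5 -56.8] [ 1.75166642 -5.22589886 -1.56223094]
```

View pics/scene15.png

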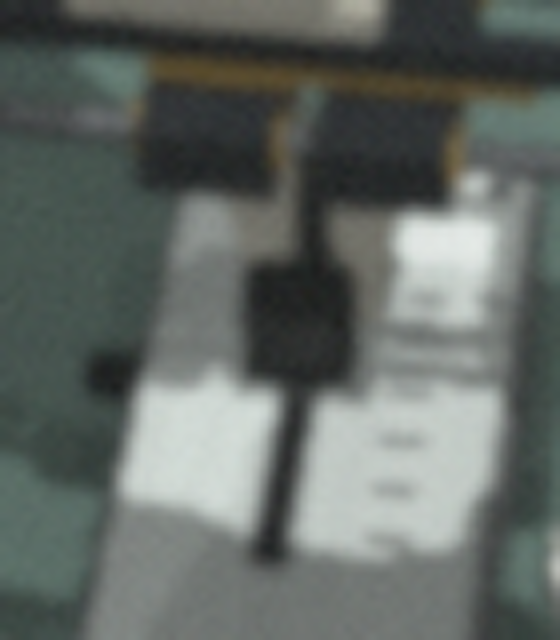

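Emit:
jog_arm:
  commands:
    - [-0.4, 0.9, 0, 0]
    - [-0.4, 0.9, 0, 0]
    - [-0.4, 0.9, 0, 0]
    - [-0.4, 0.9, 0, 0]
    - [-0.4, 0.9, 0, 0]
    - [-0.4, 0.9, 0, 0]
    - [-0.4, 0.9, 0, 0]
    - [-0.4, 0.9, 0, 0]
    - [0, 0, 0, 0]
    - [0, 0, 0, 0]

```text
clock: 24.78
tool_pos: [0.5016, -0.1309, 0.0675]
orientation: [180.0, 0.0, -66.7]
force: [0.3, -0.6, 0.1]
opening: 0.0003
```

Emit:
jog_arm:
  commands:
    - [-0.4, 0.9, 0, 0]
    - [-0.4, 0.9, 0, 0]
    - [-0.4, 0.9, 0, 0]
    - [-0.4, 0.9, 0, 0]
    - [0, 0, 0, 0]
    - [0, 0, 0, 0]
    - [0, 0, 0, 0]
    - [0, 0, 0, 0]
    - [0, 0, 0, 0]
    - [0, 0, 0, 0]

```text
clock: 25.62
tool_pos: [0.5003, -0.1277, 0.0676]
orientation: [-180.0, 0.0, -66.7]
force: [0.5, 0.5, -0.4]
opening: 0.0005
```

Run:
```python
from h import *
o=get_obs(); print(o["clock"],o["tool_pos"],box(o["tool_pos"]),o["force"])
s=snap("scene"); save(s,"scene16.png",(250,160,320,240),8)
```

```text
25.6167 [ 0.50027467 -0.12766014  0.06755647] [  4.4 -44.6] [ 0.4648928   0.50094261 -0.43725877]
```

View pics/scene16.png

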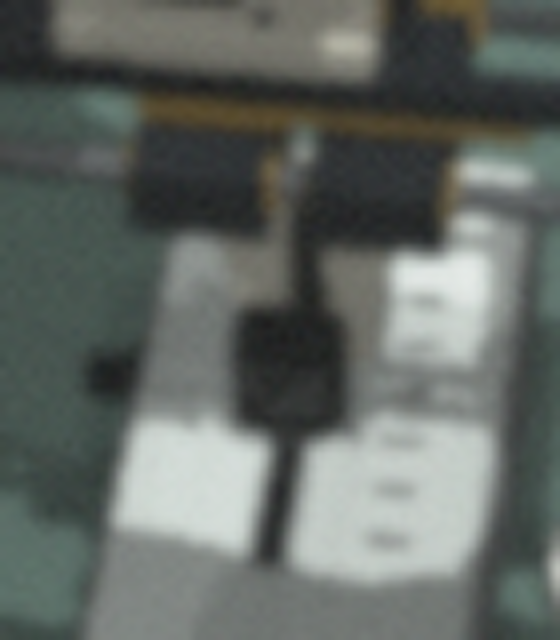

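Emit:
jog_arm:
  commands:
    - [-0.4, 0.9, 0, 0]
    - [0, 0, 0, 0]
    - [0, 0, 0, 0]
    - [-0.2, 0.5, 0, 0]
    - [0, 0, 0, 0]
    - [0, 0, 0, 0]
    - [0, 0, 0, 0]
    - [0, 0, 0, 0]
    - [0, 0, 0, 0]
    - [0, 0, 0, 0]

```text
clock: 26.5
tool_pos: [0.4997, -0.1262, 0.0676]
orientation: [180.0, 0.0, -66.7]
force: [-0.2, 0.0, -0.2]
opening: 0.0007
```

Emit:
jog_arm:
  commands:
    - [-0.2, 0.5, 0, 0]
    - [0, 0, 0, 0]
    - [0, 0, 0, 0]
    - [0, 0, 0, 0]
    - [0, 0, 0, 0]
    - [0, 0, 0, 0]
    - [0, 0, 0, 0]
    - [0, 0, 0, 0]
    - [0, 0, 0, 0]
    - [0, 0, 0, 0]

```text
clock: 27.33
tool_pos: [0.4994, -0.1257, 0.0676]
orientation: [180.0, 0.0, -66.7]
force: [-1.1, -0.8, 0.4]
opening: 0.0002
```

Run:
```python
from h import *
o=get_obs(); print(o["clock"],o["tool_pos"],box(o["tool_pos"]),o["force"])
s=snap("scene"); save(s,"scene17.png",(250,160,320,240),8)
```

```text
27.3333 [ 0.49944139 -0.12574666  0.06756042] [  4.4 -42.5] [-1.13636232 -0.75956488  0.44384738]
```

View pics/scene17.png

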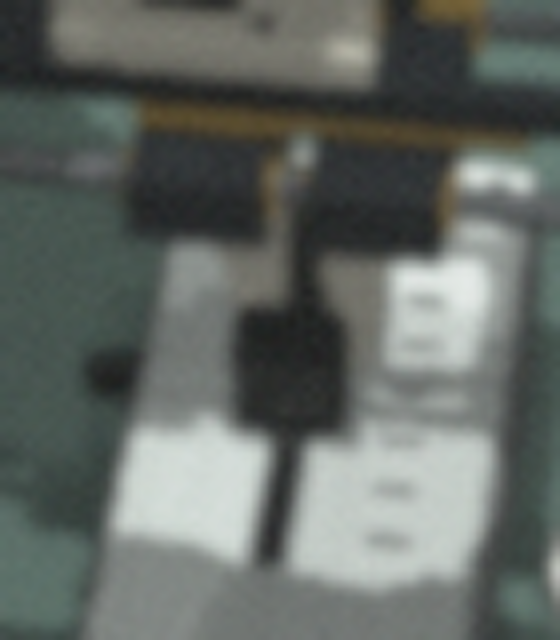

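Emit:
jog_arm:
  commands:
    - [-0.2, 0.5, 0, 0]
    - [0, 0, 0, 0]
    - [0, 0, 0, 0]
    - [-0.1, 0.3, 0, 0]
    - [0, 0, 0, 0]
    - [0, 0, 0, 0]
    - [0, 0, 0, 0]
    - [0, 0, 0, 0]
    - [0, 0, 0, 0]
    - [0, 0, 0, 0]

```text
clock: 28.22
tool_pos: [0.4992, -0.1251, 0.0676]
orientation: [180.0, -0.0, -66.7]
force: [0.6, -4.3, -0.6]
opening: 0.0001
```

Emit:
jog_arm:
  commands:
    - [0.8, -1.8, 0, 0]
    - [0.8, -1.8, 0, 0]
    - [0.8, -1.8, 0, 0]
    - [0, 0, 10, 0]
    - [0, 0, 15, 0]
    - [0, 0, 15, 0]
    - [0, 0, 15, 0]
    - [0, 0, 5, 0]
    - [0, 0, 0, 0]
    - [0, 0, 0, 0]

```text
clock: 29.05
tool_pos: [0.5015, -0.1302, 0.1276]
orientation: [-180.0, 0.0, -66.7]
force: [-0.8, 0.4, -0.2]
opening: 0.0005
```

Emit:
jog_arm:
  commands:
    - [-6, 14, 2, 0]
    - [-8, 18, 2, 0]
    - [-8, 18, 2, 0]
    - [-8, 18, 2, 0]
    - [-8, 18, 2, 0]
    - [-8, 18, 2, 0]
    - [-8, 18, 2, 0]
    - [-8, 18, 0, 0]
    - [-5, 12, 0, 0]
    - [0, 0, 0, 0]

```text
clock: 29.88
tool_pos: [0.4333, 0.0229, 0.1408]
orientation: [179.9, 0.0, -66.6]
force: [0.3, 0.5, -0.5]
opening: 0.0005
```

Run:
```python
from h import *
s=snap("wrist"); o=s["obs"]; print(o["clock"],o["tool_pos"],box(o["tool_pos"]),o["force"])
save(s,"w18.png"); s=snap("scene"); save(s,"scene18.png",(220,160,340,310),4)
```

```text
29.8833 [0.43334746 0.02290061 0.14082085] [  2.4 120.1] [ 0.32955315  0.51190337 -0.47980898]
```

View pics/w18.png

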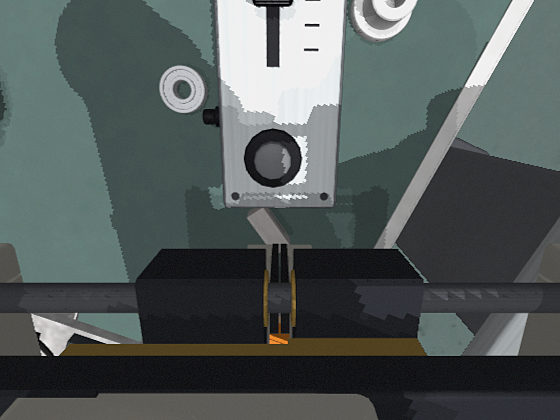

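View pics/scene18.png

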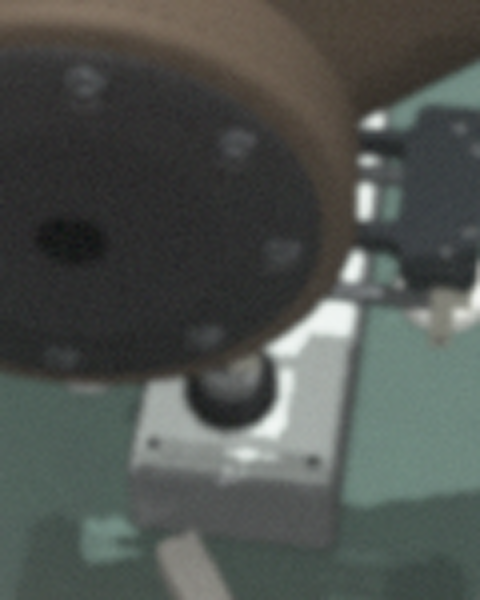

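Run:
```python
from h import *
s=snap("wrist"); o=s["obs"]; print(o["tool_pos"],box(o["tool_pos"]))
save(s,"w19.png",(210,0,350,210),4) if False else save(s,"w19.png",(230,110,320,210),6)
save(s,"w19b.png",(240,0,340,60),7)
for z in(.055,.065,.075,.085): print(z,box(pix2w(s,272,158,z)))
print("corner",box(pix2w(s,226,208,.055)),box(pix2w(s,333,206,.055)))
print("ticks",box(pix2w(s,311,50,.055)),box(pix2w(s,312,25,.055)))
```

```text
[0.43410768 0.02180554 0.14096133] [  2.7 118.8]
0.055 [ 7.6 76.8]
0.065 [ 7.4 75.4]
0.075 [ 7.1 73.9]
0.085 [ 6.9 72.4]
corner [ 43.5 115.9] [-39.7 114.1]
ticks [-19.3   3.2] [-19.5 -12. ]
```

View pics/w19.png

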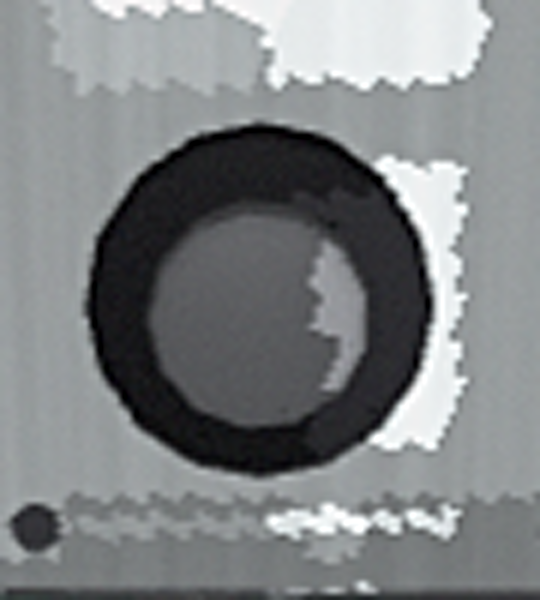

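View pics/w19b.png

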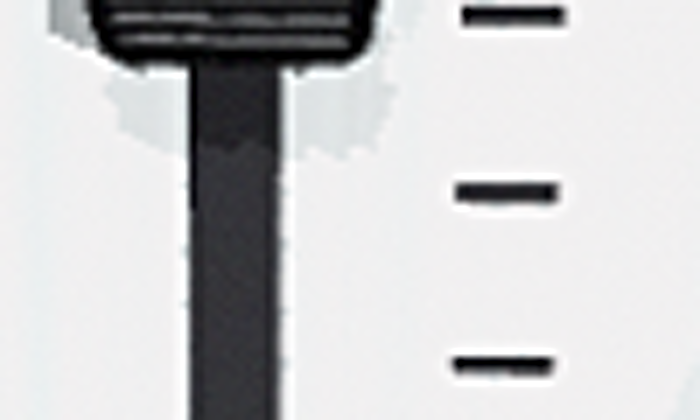

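Emit:
jog_arm:
  commands:
    - [6, -2, 0, 0]
    - [9, -3.5, 0, 0]
    - [10, -4, 0, 0]
    - [10, -4, 0, 0]
    - [10, -4, 0, 0]
    - [7, -2.5, 0, 0]
    - [3, -1, 0, 0]
    - [0, 0, 0, 0]
    - [0, 0, 0, 0]
    - [0, 0, 0, 0]
  fingers: 60

```text
clock: 30.87
tool_pos: [0.4892, 0.0006, 0.1415]
orientation: [180.0, 0.0, -66.7]
force: [0.1, 0.8, -0.4]
opening: 0.0584
```

Run:
```python
from h import *
s=snap("wrist"); o=s["obs"]; print(o["clock"],o["tool_pos"],box(o["tool_pos"]),o["force"],o["opening"])
save(s,"w20.png"); s=snap("top"); save(s,"top20.png",(190,130,360,280),4)
```

```text
30.8667 [0.48918908 0.00064667 0.14148063] [44.9 77.6] [ 0.0909689   0.81156116 -0.3543537 ] 0.05842546591766839
```

View pics/w20.png

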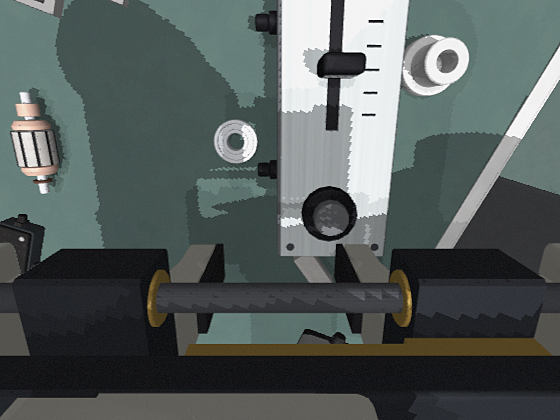

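View pics/top20.png

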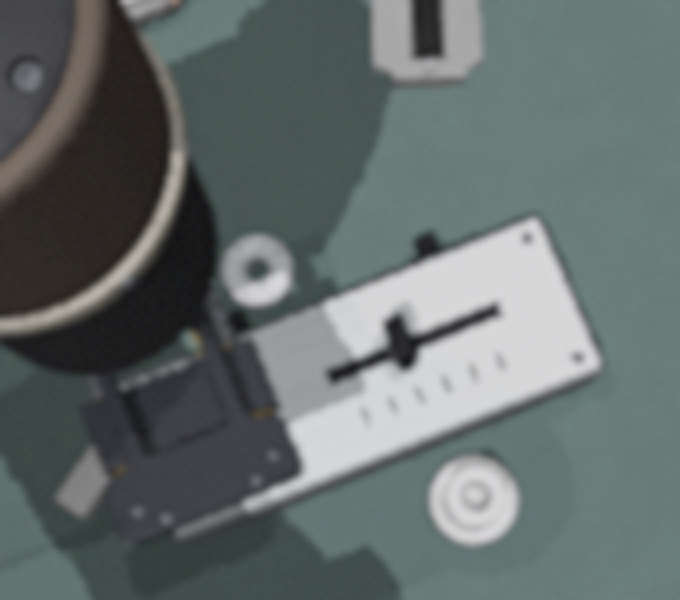

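Emit:
jog_arm:
  commands:
    - [0, 0, -8, 0]
    - [0, 0, -10, 0]
    - [0, 0, -10, 0]
    - [0, 0, -8, 0]
    - [0, 0, -5, 0]
    - [0, 0, -3, 0]
    - [0, 0, -2, 0]
    - [0, 0, -2, 0]
    - [0, 0, 0, 0]
    - [0, 0, 0, 0]

```text
clock: 31.8
tool_pos: [0.4897, 0.0007, 0.0937]
orientation: [-180.0, -0.0, -66.7]
force: [0.6, 0.6, -0.4]
opening: 0.0596
```

Emit:
jog_arm:
  commands:
    - [0, 0, -1, 0]
    - [0, 0, -1, 0]
    - [0, 0, -1, 0]
    - [0, 0, -1, 0]
    - [0, 0, -1, 0]
    - [0, 0, -1, 0]
    - [0, 0, -1, 0]
    - [0, 0, -1, 0]
    - [0, 0, 0, 0]
    - [0, 0, 0, 0]

```text
clock: 32.63
tool_pos: [0.4895, 0.0007, 0.0855]
orientation: [180.0, -0.0, -66.7]
force: [-0.1, -1.1, -1.0]
opening: 0.0601
```

Emit:
jog_arm:
  commands:
    - [0, 0, -1, 0]
    - [0, 0, -1, 0]
    - [0, 0, -1, 0]
    - [0, 0, -1, 0]
    - [0, 0, -1, 0]
    - [0, 0, 0, 0]
    - [0, 0, 0, 0]
    - [0, 0, 0, 0]
    - [0, 0, 0, 0]
    - [0, 0, 0, 0]

```text
clock: 33.47
tool_pos: [0.4896, 0.0007, 0.0806]
orientation: [-180.0, 0.0, -66.7]
force: [-0.0, 0.4, 0.2]
opening: 0.0602
```

Emit:
jog_arm:
  commands:
    - [0, 0, -1, 0]
    - [0, 0, -1, 0]
    - [0, 0, -1, 0]
    - [0, 0, -1, 0]
    - [0, 0, 0, 0]
    - [0, 0, 0, 0]
    - [0, 0, 0, 0]
    - [0, 0, 0, 0]
    - [0, 0, 0, 0]
    - [0, 0, 0, 0]

```text
clock: 34.3
tool_pos: [0.4896, 0.0007, 0.0766]
orientation: [-180.0, -0.0, -66.7]
force: [0.1, -0.4, 3.0]
opening: 0.0599
```

Emit:
jog_arm:
  commands:
    - [0, 0, -1, 0]
    - [0, 0, -1, 0]
    - [0, 0, -1, 0]
    - [0, 0, 0, 0]
    - [0, 0, 0, 0]
    - [0, 0, 0, 0]
    - [0, 0, 0, 0]
    - [0, 0, 0, 0]
    - [0, 0, 0, 0]
    - [0, 0, 0, 0]

```text
clock: 35.13
tool_pos: [0.4896, 0.0007, 0.0736]
orientation: [-180.0, -0.0, -66.7]
force: [-1.4, -0.1, 4.1]
opening: 0.0602
```

Emit:
jog_arm:
  commands:
    - [0, 0, -1, 0]
    - [0, 0, -1, 0]
    - [0, 0, 0, 0]
    - [0, 0, 0, 0]
    - [0, 0, 0, 0]
    - [0, 0, 0, 0]
    - [0, 0, 0, 0]
    - [0, 0, 0, 0]
    - [0, 0, 0, 0]
    - [0, 0, 0, 0]

```text
clock: 35.97
tool_pos: [0.4896, 0.0007, 0.0716]
orientation: [-180.0, -0.0, -66.7]
force: [-0.9, 0.7, 4.2]
opening: 0.06
```

Emit:
jog_arm:
  commands:
    - [0, 0, -1, 0]
    - [0, 0, 0, 0]
    - [0, 0, 0, 0]
    - [0, 0, 0, 0]
    - [0, 0, 0, 0]
    - [0, 0, 0, 0]
    - [0, 0, 0, 0]
    - [0, 0, 0, 0]
    - [0, 0, 0, 0]
    - [0, 0, 0, 0]

```text
clock: 36.8
tool_pos: [0.4897, 0.0007, 0.0711]
orientation: [-180.0, -0.0, -66.7]
force: [-3.2, 0.6, 10.4]
opening: 0.0602
```

Emit:
jog_arm:
  commands:
    - [0, 0, 3, 0]
    - [0, 0, 5, 0]
    - [0, 0, 10, 0]
    - [0, 0, 15, 0]
    - [0, 0, 15, 0]
    - [0, 0, 15, 0]
    - [0, 0, 5, 0]
    - [0, 0, 0, 0]
    - [0, 0, 0, 0]
    - [0, 0, 0, 0]

```text
clock: 37.63
tool_pos: [0.4889, 0.0005, 0.1376]
orientation: [179.9, 0.0, -66.7]
force: [1.4, 0.8, 0.1]
opening: 0.0601
```

Run:
```python
from h import *
s=snap("wrist"); o=s["obs"]; print(o["clock"],o["tool_pos"],box(o["tool_pos"]),o["force"],o["opening"])
save(s,"w21.png"); s=snap("top"); save(s,"top21.png",(190,130,360,280),4)
```

```text
37.6333 [0.4889103  0.00051653 0.13757418] [44.6 77.6] [1.40398159 0.84101349 0.13090639] 0.06006757650328541
```

View pics/w21.png

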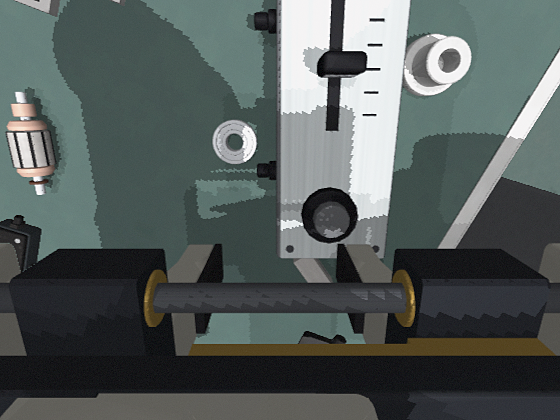

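View pics/top21.png

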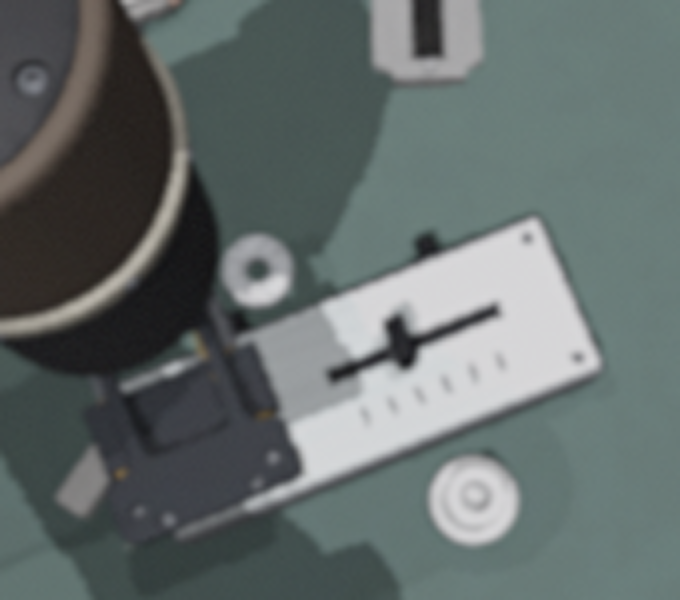

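```bash
python3 -c "
from plant import *
print(close_job())"
```

```text
the job is handed in; nothing more can be done
None
```

I pushed the lever to the right-hand end, brought it back to the third click, pressed the start button fully down and released it, then handed the job in at about 38 s. The hand-in returns no verdict, so the checks below are my own.

- **Lever to the end:** I pushed it right with the closed fingertips until I felt the hard stop, at about 12 N.
- **Lever back to the third click:** The push force rose at the first click and again 14.5 mm and 29.5 mm further on, which matches the 15 mm click spacing. I stopped at the third rise, at about 4 N.
- **Start button:** I pressed it with one finger. The spring gave 3–4 N over about 6 mm, then it went solid at 10 N, so I took it as fully down. I then raised the finger clear.
- **Last checks:** The wrist and top pictures show the lever at the fourth tick (45 mm) after the press, in the same place as before it. The bearing and spigot look unmoved. The gauge block was partly hidden in the last view but looked undisturbed. The arm was clear, with force readings of about 1.6 N, roughly the sensor's noise.
- **What disagreed:** Early wrist-camera readings of the slot were up to about 6 mm off the box position from the fixed cameras. Touching both sides of the lever showed the fixed-camera position was right. I confirmed the button was up again only by eye in the wrist picture.

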